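# Energise the meter test console and hold the test button

### The arm

A 7-joint arm with a two-finger parallel gripper is mounted at the origin on the work surface. World frame = base frame: x ahead of the robot, y to its left, z up, the work surface at z = 0. Lengths are in mm, angles in rad, forces in N, time in s.
With the tool pointing down it reaches from about 425 to 925 mm from the base axis. Payload 6.8 kg.
Tool frame: the origin (TCP) lies on the centre line of the jaws, within the pads' length; the fingertips stand 11 mm ahead of it and the grasp point (between the pads) lies 8 mm behind it; z points along the fingers, x is the direction in which the jaws open and shut, and the axes are right-handed (so a half turn about z gives the same grasp; the last joint's range is limited). The gripper opens to 85 mm and grips with 20 to 120 N. Pads are 22 mm wide; open, the fingers measure 114 mm over their backs; the gripper's body (76 mm by 85 mm) begins 54 mm behind the grasp point. The pads swing forward as they close: fully open they stand 13 mm farther back than shut.
Start: joints at [1.073, 0.477, 0.022, 1.555, -0.011, 1.109, -0.083], TCP at [256.512, -624.378, 242.308] pointing down, gripper open.
Joint ranges: [-2.96, 2.96], [-0.34, 2.1], [-1.41, 1.46], [0.24, 2.44], [-1.37, 4.51], [0.17, 1.92], [-2.96, 2.96]. Speed limits (rad/s): [2.39, 2.39, 3.14, 3.14, 3.14, 3.14, 3.14].

### API

Orientations are given as a rotation vector (axis times angle).
In Python, from workcell import get_obs, eyes, manip gives the robot as it stands.
- The arm moves only by the tool arm_command, never from a script. Its argument "series" is a list of rows, each an object of numbers: "ax", "ay", "az": the turn, a rotation vector about the tool's x, y, z in degrees; "tx", "ty", "tz": the shift along the tool's x, y, z in mm; "jaw": the finger opening in mm, from 0 to 85.4. A call has 1 to 8 rows; each row is the pose to reach, as a shift and turn from the pose commanded when the call began, along the tool's axes at that moment; what a row does not reach only later rows make up. A row lasts 1/12 s, in which the tool goes at most 41.7 mm and 7.16 degrees, less where a joint would pass 70% of its speed; a pose out of reach is approached as far as the arm can. A call with a gripper value outside its range is refused whole. The fingers move at their own pace and stop on an object; "grip_force" is the grip in N (left out, the last holds). Time passes only in rows, so rows that repeat a pose let the fingers close. It gives the time, the measured TCP pose, the force and the opening at its end, in the units of the state.
- get_obs(): the state, without advancing time (a new reading comes with each control period).
- eyes.read_camera(name): name is "scene" or "top"; returns a dict with "color" (480x640x3 uint8, red, green, blue), "intrinsics" (3x3 intrinsics, pixels), "rvec" (rotation vector, rad) and "tvec" (3), from world to camera coordinates, as OpenCV has them. Camera axes: x right, y down, z forward; pixel columns grow to the right and rows downward; lengths in mm; the calibration is good to about 2 mm. A picture is of the moment at which its call begins. There is no depth.
- manip.close_job(): hands the job in, once; it reports no verdict.
The state is a dict: "t": time; "joints": joint angles; "joint_vel": joint speeds; "effort": joint torques, N m; "tcp_pos": TCP position; "orientation": TCP orientation; "wrist_force": force on the tool from outside, world axes, zero at the start; "wrist_torque": the same for the moment, N m; "grip_width": opening from 0.0 (shut) to 1.0 (fully open).
Only numpy, scipy, OpenCV 4.12 (cv2) and the standard library are available. Lean on these libraries where they do the work, as an engineer would, in place of code of your own. Each camera call takes 0.05 s, during which the arm holds its last target. There are 200 camera calls.

### The job

Put the meter on test: with the fingertips, push the blue neutral carrier on the green console fully home, then push the black fuse carrier in the same row fully home, and then press the round green test button fully down and finish while still holding it down. Only push: pull no carrier out, leave the yellow carrier standing out as it is, and do not lift or disturb the meter or the loose things about.

Things in the scene. Friction and masses are not known exactly. Their poses are not given: they have to be found in the camera images.
- console: fixed green meter-test console; origin on the desk under the middle of its control box (150 mm in x, 360 mm in y, 45 mm high, flat grey top). The four controls stand on that top in a row along its y, 80 mm apart, in any order. Behind (+x) is a 170 mm deep, 12 mm high steel bed with the meter and small things on it.
- blue (a joint): travel of the blue carrier in its base (m): 0 to 0.003 = standing out as found, grows as it is pushed down, 0.015 = hard stop, when its cap sits on the porcelain; negative = pulled out. A steady push of about 4 N moves it and it stays where it is left.
- blue_top (a point): blue carrier: the neutral link; this point is the centre of the flat top of its cap, and moves down with it. The cap is 42 x 34 x 14 mm (along this frame's x, y, z); it rides on a fixed white porcelain base 64 x 44 x 18 mm on top of the console. Before pushing the top lies 26 to 29 mm above the porcelain, fully home 14 mm above it (77 mm above the desk).
- black (a joint): travel of the black carrier in its base (m): 0 to 0.003 = standing out as found, grows as it is pushed down, 0.015 = hard stop, when its cap sits on the porcelain; negative = pulled out. A steady push of about 4 N moves it and it stays where it is left.
- black_top (a point): black bakelite fuse carrier in the row: the phase fuse; this point is the centre of the flat top of its cap, and moves down with it. The cap is 42 x 34 x 14 mm (along this frame's x, y, z); it rides on a fixed white porcelain base 64 x 44 x 18 mm on top of the console. Before pushing the top lies 26 to 29 mm above the porcelain, fully home 14 mm above it (77 mm above the desk).
- yellow (a joint): travel of the yellow carrier in its base (m): 0 to 0.003 = standing out as found, grows as it is pushed down, 0.015 = hard stop, when its cap sits on the porcelain; negative = pulled out. A steady push of about 4 N moves it and it stays where it is left.
- yellow_top (a point): yellow carrier: belongs to another circuit, to be left standing out as it is; this point is the centre of the flat top of its cap, and moves down with it. The cap is 42 x 34 x 14 mm (along this frame's x, y, z); it rides on a fixed white porcelain base 64 x 44 x 18 mm on top of the console. Before pushing the top lies 26 to 29 mm above the porcelain, fully home 14 mm above it (77 mm above the desk).
- test (a joint): travel of the green test button (m): 0 = out, 0.008 = fully down; it is a spring button that comes back when let go, about 5 N holds it fully down
- test_top (a point): centre of the top of the round green test button, 32 mm across; the point moves down with the button
- test_base: dark steel housing of the green test button, fixed on the console's top; origin at the centre of its underside
- meter: loose grey and white electricity meter lying on the console's bed, 125 x 130 x 46 mm, origin under its centre; bystander
- bushing: loose brown-glazed ceramic bushing standing on the bed, 56 mm across, 78 mm high, origin under its centre; bystander
- spare: loose spare black fuse carrier lying on the bed, not in a base, 75 x 30 x 34 mm, origin under its centre; bystander
- plier: loose steel sealing plier lying flat on the desk, 206 mm long along x, 72 mm wide, 20 mm high; origin on the desk near its middle; bystander
- screwdriver: loose stubby red-handled screwdriver lying on the desk, about 110 mm long along x; bystander

How it is judged (in metres and radians):
On the way, in this order (a step that is already met when the one before it is completed fails the run):
1. the blue carrier is pushed home (value of joint blue above 0.0115 m), for 0.1 s.
2. then the black carrier is pushed home (value of joint each of blue, black above 0.0115 m), for 0.1 s.
3. then the green test button is pressed down by the fingers and held (value of joint test above 0.0055 m and contact force between the fingers and test_base above 1 N), for 0.3 s.
At the end, for the whole second after the job is handed in: The blue and black carriers are home (travel over 11.5 of 15 mm), the yellow one still stands out (under 6 mm), and the fingers hold the green test button down (over 5.5 of 8 mm, with more than 1 N) (all of step 2 and all of step 3 and value of joint yellow below 0.006 m); the arm keeps its last pose, push and grip.
It fails at once if the black carrier is pushed in before the blue one is home (value of joint black above 0.007 m and value of joint blue below 0.011 m).
It fails at once if the test button is pressed before both carriers are home (value of joint test above 0.004 m and value of joint any of blue, black below 0.011 m).
It fails at once if the yellow carrier is pushed in (more than 6 mm of its travel) (value of joint yellow above 0.006 m).
It fails at once if a carrier is pulled up out of its base (value of joint any of blue, black, yellow below -0.004 m).
It fails at once if the meter or another loose thing is lifted, carried or knocked more than 25 mm away (distance of any of meter, bushing, spare, plier, screwdriver from where it was at the start of the episode above 0.025 m).
It also fails if it takes over 40 s, if anything falls off the work surface, if the arm or the gripper's body presses on something with over 40 N, if the wrist force passes 120 N, or if a joint passes its speed limit or range.

## Working session

There is one attempt and no reset: what is moved stays moved. The work goes in short steps, Python scripts to look and compute and a tool call to move; the robot and the scene stay as the last step left them, time stands still between calls to the robot, and variables do not carry over. Pictures are saved under pics/ and viewed, about 8 in all and at most 12, crops included, and the job is handed in when it is done.

Besides the shell and the picture viewer there is one more tool, called as name(argument=value, ...) on one line, values as JSON. arm_command: Moves the arm, as the interface text tells. Its arguments: {"type":"object","properties":{"series":{"type":"array"},"grip_force":{"type":"number"}},"required":["series"]}

```bash
mkdir -p pics; python3 - <<'E'
from workcell import get_obs, eyes
import cv2,pickle
print(get_obs())
for n in("scene","top"):
    d=eyes.read_camera(n);pickle.dump(d,open(n+'.pkl','wb'))
    cv2.imwrite(f'pics/{n}0.png',d['color'][:,:,::-1]);print(n,d['intrinsics'],d['rvec'],d['tvec'])
E
```

```text
{'t': 0.0, 'joints': array([ 1.07290149,  0.47776268,  0.02232708,  1.55646029, -0.01153981,
        1.10928603, -0.08308985]), 'joint_vel': array([ 7.45334375e-04,  4.97508206e-04, -1.42850958e-03, -2.71488303e-04,
        6.18406366e-04, -4.16687133e-05, -9.70707291e-04]), 'effort': array([ 4.43295639e-04, -5.96444499e+01,  1.60815451e+00, -2.81195086e+01,
        1.25013205e-02,  9.48813627e-03, -1.47122250e-05]), 'tcp_pos': array([ 256.28665223, -623.83437108,  241.3467936 ]), 'orientation': array([-2.60885883e+00,  1.74862129e+00,  2.41003834e-03]), 'wrist_force': array([ 0.48025398,  0.11687245, -0.01024042]), 'wrist_torque': array([ 0.03571451, -0.00563308,  0.03067118]), 'grip_width': 0.9995475118821593}
scene [[551.9901609    0.         325.61272935]
 [  0.         551.9901609  238.46296336]
 [  0.           0.           1.        ]] [ 2.18181577  0.64759872 -0.32734526] [-521.79641826 -106.9687433  1733.05451572]
top [[463.56050934   0.         318.24404932]
 [  0.         463.56050934 232.09035668]
 [  0.           0.           1.        ]] [ 2.14488183 -2.1420505   0.15008848] [  19.35058458  603.35150713 1397.3813968 ]
```

View pics/scene0.png

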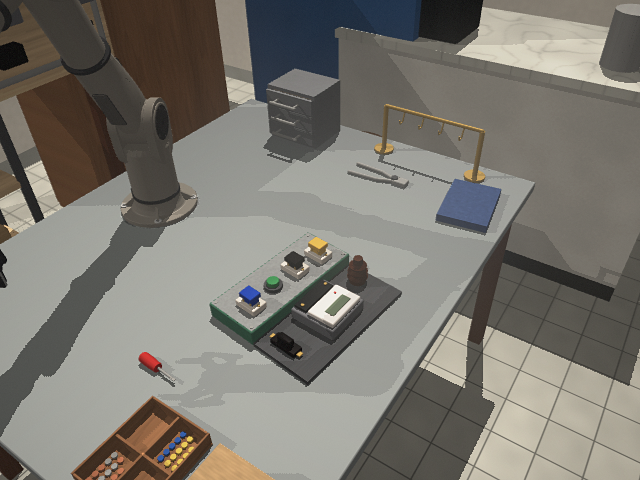

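View pics/top0.png

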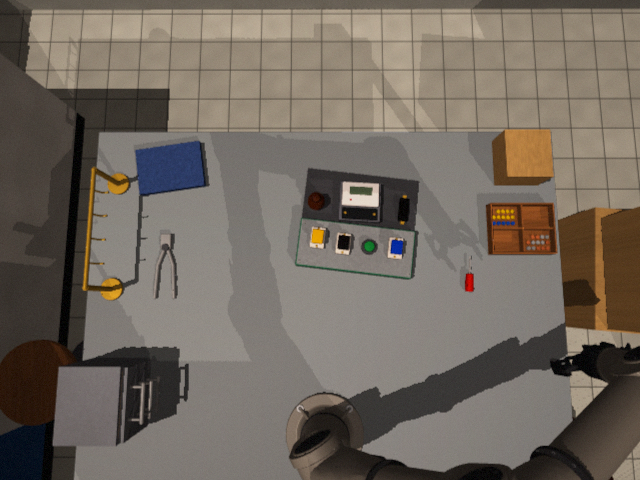

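The controls show in the top view as yellow (318,237), black (344,242), green (369,246) and blue (397,247). In the scene view they are yellow (318,246), black (295,262), green (273,284) and blue (250,296). The console is clear of the arm, so I'll triangulate next.

```bash
cat > h.py <<'E'
import numpy as np,cv2,pickle
C={n:pickle.load(open(n+'.pkl','rb')) for n in('scene','top')}
def ray(d,p):
    R=cv2.Rodrigues(d['rvec'])[0];v=R.T@np.linalg.solve(d['intrinsics'],[p[0],p[1],1.]);return -R.T@d['tvec'],v/np.linalg.norm(v)
def onz(d,p,z):
    c,v=ray(d,p);return c+v*(z-c[2])/v[2]
def tri(p,q):
    c,v=ray(C['scene'],p);e,w=ray(C['top'],q)
    s=np.linalg.lstsq(np.c_[v,-w],e-c,rcond=None)[0];a,b=c+v*s[0],e+w*s[1];return (a+b)/2,np.linalg.norm(a-b)
E
python3 - <<'E'
from h import *
seed={'yellow':((318,246),(318,237)),'black':((295,262),(344,242)),'green':((273,284),(369,246)),'blue':((250,296),(397,247))}
rng={'yellow':[(15,120,60),(32,255,255)],'green':[(45,100,40),(80,255,255)],'blue':[(110,130,40),(130,255,255)],'black':[(0,0,0),(180,255,60)]}
for k,s in seed.items():
    pts=[]
    for n,p in zip(('scene','top'),s):
        im=C[n]['color'];hsv=cv2.cvtColor(im,cv2.COLOR_RGB2HSV)
        m=cv2.inRange(hsv,*map(np.array,rng[k]));w=np.zeros_like(m);r=15;w[p[1]-r:p[1]+r,p[0]-r:p[0]+r]=255
        m&=w;nl,lab,st,ce=cv2.connectedComponentsWithStats(m)
        i=1+min(range(nl-1),key=lambda j:np.hypot(*(ce[j+1]-p))-st[j+1,4]/20)
        # top face: brighter part in the mask
        v=hsv[...,2][lab==i];t,_=cv2.threshold(v.reshape(-1,1),0,255,cv2.THRESH_OTSU)
        ys,xs=np.where(lab==i);b=v>t
        print(k,n,st[i],ce[i].round(1),'otsu',t,b.sum(),xs[b].mean().round(1),ys[b].mean().round(1))
        pts.append(((xs[b].mean(),ys[b].mean()) if n=='scene' and k!='black' else ce[i]))
    X,e=tri(*pts);print('  tri',X.round(1),'gap',e.round(1),'top@88',onz(C['top'],pts[1],88).round(1))
a=cv2.resize(C['scene']['color'][225:325,205:355],None,fx=5,fy=5,interpolation=2)[:, :, ::-1]
b=cv2.resize(C['top']['color'][220:285,290:425],None,fx=5,fy=5,interpolation=2)[:, :, ::-1]
c=np.zeros((500,750,3),np.uint8);c[:]=a;cv2.imwrite('pics/c1.png',c);cv2.imwrite('pics/c2.png',b)
E
```

```text
yellow scene [308 237  19  17 174] [316.7 244.1] otsu 180.0 121 317.5 242.4
yellow top [311 227  13  17 163] [317.3 235.6] otsu 192.0 140 316.9 236.2
  tri [586.3  23.   89.2] gap 0.7 top@88 [586.2  22.8  88. ]
black scene [285 252  19  18 208] [294.2 259.8] otsu 54.0 113 294.0 257.9
black top [338 235  12  14 143] [343.4 241.9] otsu 25.0 17 344.8 241.9
  tri [568.4 -55.9  79.3] gap 0.4 top@88 [567.2 -55.6  88. ]
green scene [267 276  12  10  84] [272.2 280.3] otsu 129.0 72 272.3 279.8
green top [364 241  11  11  95] [368.9 245.9] otsu 95.0 68 369.0 246.1
  tri [ 557.7 -134.2   66.8] gap 0.4 top@88 [ 555.1 -132.1   88. ]
blue scene [239 286  21  20 252] [249.8 294.9] otsu 131.0 159 249.2 292.5
blue top [391 240  12  14 150] [396.5 246.6] otsu 139.0 127 396.6 246.9
  tri [ 553.1 -214.7   87.7] gap 0.3 top@88 [ 553.  -214.7   88. ]
```

View pics/c1.png

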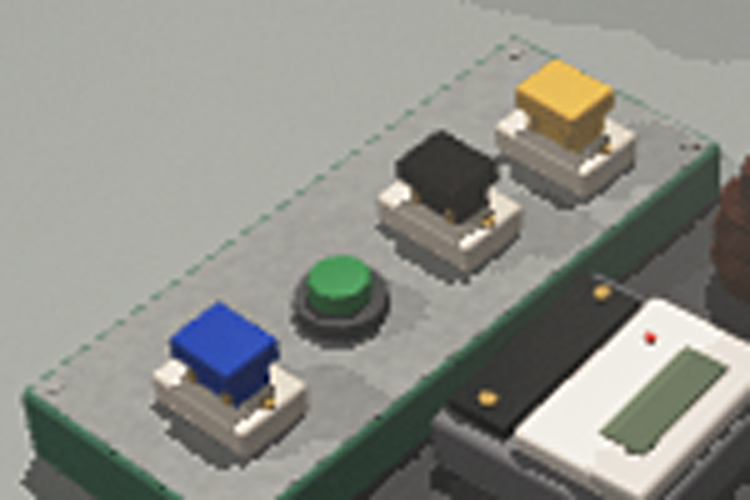

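View pics/c2.png

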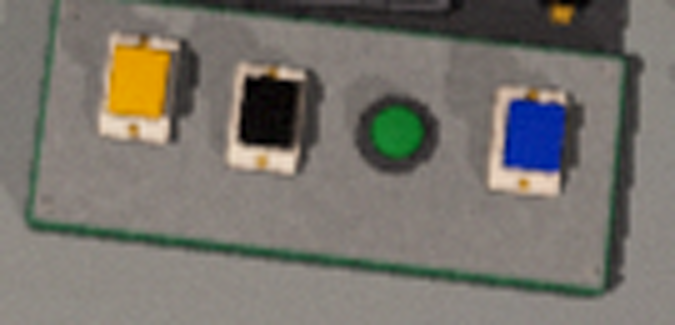

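Both crops confirm the order and put the carrier tops at about z 88. The button lies at about (557,-133,68). Moving to above blue with the jaws shut, turning to line up with the console (yaw about -7°).

arm_command(series=[{"tx": -20, "ty": -32, "az": -7, "jaw": 0}, {"tx": -40, "ty": -65, "az": -14, "jaw": 0}, {"tx": -60, "ty": -97, "az": -21, "jaw": 0}, {"tx": -80, "ty": -130, "az": -28, "jaw": 0}, {"tx": -100, "ty": -162, "az": -35, "jaw": 0}, {"tx": -120, "ty": -194, "az": -42, "jaw": 0}, {"tx": -140, "ty": -227, "az": -49, "jaw": 0}, {"tx": -159, "ty": -259, "az": -56, "jaw": 0}], grip_force=60)

```text
invalid input
```

arm_command(series=[{"ax": 0, "ay": 0, "az": -7, "tx": -20, "ty": -32, "tz": 0, "jaw": 0}, {"ax": 0, "ay": 0, "az": -14, "tx": -40, "ty": -65, "tz": 0, "jaw": 0}, {"ax": 0, "ay": 0, "az": -21, "tx": -60, "ty": -97, "tz": 0, "jaw": 0}, {"ax": 0, "ay": 0, "az": -28, "tx": -80, "ty": -130, "tz": 0, "jaw": 0}, {"ax": 0, "ay": 0, "az": -35, "tx": -100, "ty": -162, "tz": 0, "jaw": 0}, {"ax": 0, "ay": 0, "az": -42, "tx": -120, "ty": -194, "tz": 0, "jaw": 0}, {"ax": 0, "ay": 0, "az": -49, "tx": -140, "ty": -227, "tz": 0, "jaw": 0}, {"ax": 0, "ay": 0, "az": -56, "tx": -159, "ty": -259, "tz": 0, "jaw": 0}], grip_force=60)

```text
t: 0.77
tcp_pos: [436.3, -376.9, 242.1]
orientation: [-3.126, 0.31, 0.001]
wrist_force: [0.6, -0.3, -0.3]
grip_width: -0.001
```

arm_command(series=[{"ax": 0, "ay": 0, "az": -2, "tx": 14, "ty": -31, "tz": 18, "jaw": 0}, {"ax": 0, "ay": 0, "az": -4, "tx": 28, "ty": -61, "tz": 36, "jaw": 0}, {"ax": 0, "ay": 0, "az": -4, "tx": 42, "ty": -92, "tz": 55, "jaw": 0}, {"ax": 0, "ay": 0, "az": -4, "tx": 55, "ty": -122, "tz": 74, "jaw": 0}, {"ax": 0, "ay": 0, "az": -4, "tx": 69, "ty": -153, "tz": 93, "jaw": 0}, {"ax": 0, "ay": 0, "az": -4, "tx": 82, "ty": -183, "tz": 112, "jaw": 0}, {"ax": 0, "ay": 0, "az": -4, "tx": 82, "ty": -183, "tz": 112, "jaw": 0}, {"ax": 0, "ay": 0, "az": -4, "tx": 82, "ty": -183, "tz": 112, "jaw": 0}])

```text
t: 1.43
tcp_pos: [553.2, -213.2, 128.7]
orientation: [-3.133, 0.202, 0.004]
wrist_force: [0.5, -1.1, 0.1]
grip_width: 0.0
```

```bash
python3 - <<'E'
from workcell import get_obs, eyes
import cv2,numpy as np
o=get_obs();print(o['t'],o['tcp_pos'],o['orientation'],o['wrist_force'],o['grip_width'])
d=eyes.read_camera('scene')['color'][190:330,200:360];cv2.imwrite('pics/c3.png',cv2.resize(d,None,fx=4,fy=4,interpolation=2)[:,:,::-1])
E
```

```text
1.4333 [ 553.15769603 -213.15617182  128.68652277] [-3.13303379  0.20219167  0.00423382] [ 0.45801581 -1.0721835   0.09207997] 0.0004095847554083242
```

View pics/c3.png

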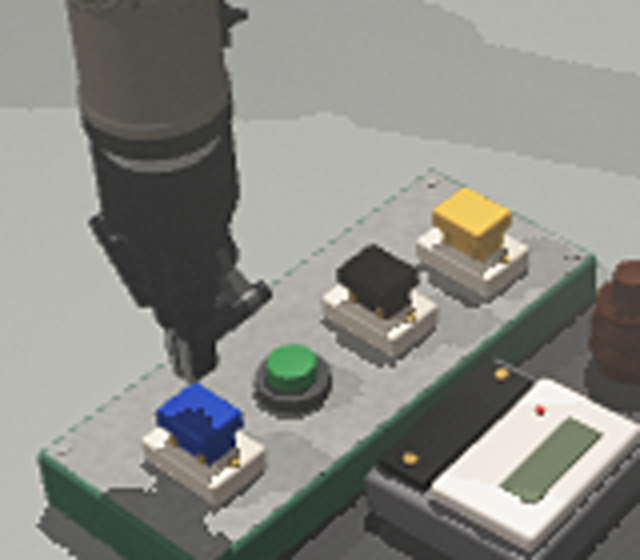

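The tip is centred above the blue cap, at crop (193,375) over the cap at (200,410). I'll press in small steps.

arm_command(series=[{"ax": 0, "ay": 0, "az": 0, "tx": 0, "ty": 2, "tz": 15, "jaw": 0}, {"ax": 0, "ay": 0, "az": 0, "tx": 0, "ty": 2, "tz": 25, "jaw": 0}, {"ax": 0, "ay": 0, "az": 0, "tx": 0, "ty": 2, "tz": 29, "jaw": 0}, {"ax": 0, "ay": 0, "az": 0, "tx": 0, "ty": 2, "tz": 32, "jaw": 0}, {"ax": 0, "ay": 0, "az": 0, "tx": 0, "ty": 2, "tz": 35, "jaw": 0}, {"ax": 0, "ay": 0, "az": 0, "tx": 0, "ty": 2, "tz": 38, "jaw": 0}, {"ax": 0, "ay": 0, "az": 0, "tx": 0, "ty": 2, "tz": 39, "jaw": 0}, {"ax": 0, "ay": 0, "az": 0, "tx": 0, "ty": 2, "tz": 39, "jaw": 0}])

```text
t: 2.15
tcp_pos: [553.0, -218.3, 91.4]
orientation: [-3.134, 0.21, -0.001]
wrist_force: [0.3, -0.1, 0.7]
grip_width: 0.003
```

arm_command(series=[{"ax": 0, "ay": 0, "az": 0, "tx": 0, "ty": -2, "tz": 1, "jaw": 0}, {"ax": 0, "ay": 0, "az": 0, "tx": 0, "ty": -2, "tz": 2, "jaw": 0}])

```text
t: 2.32
tcp_pos: [553.7, -216.1, 89.8]
orientation: [3.134, -0.209, 0.002]
wrist_force: [-0.3, -1.1, 3.8]
grip_width: 0.002
```

```bash
python3 - <<'E'
from workcell import get_obs, eyes
import cv2,numpy as np
o=get_obs();print(o['t'],o['tcp_pos'],o['wrist_force'],o['grip_width'])
d=eyes.read_camera('scene')['color'][230:330,200:320];cv2.imwrite('pics/c4.png',cv2.resize(d,None,fx=6,fy=6,interpolation=2)[:,:,::-1])
E
```

```text
2.3167 [ 553.65797449 -216.09779251   89.75711631] [-0.30549544 -1.10901264  3.77804528] 0.002031087172934569
```

View pics/c4.png

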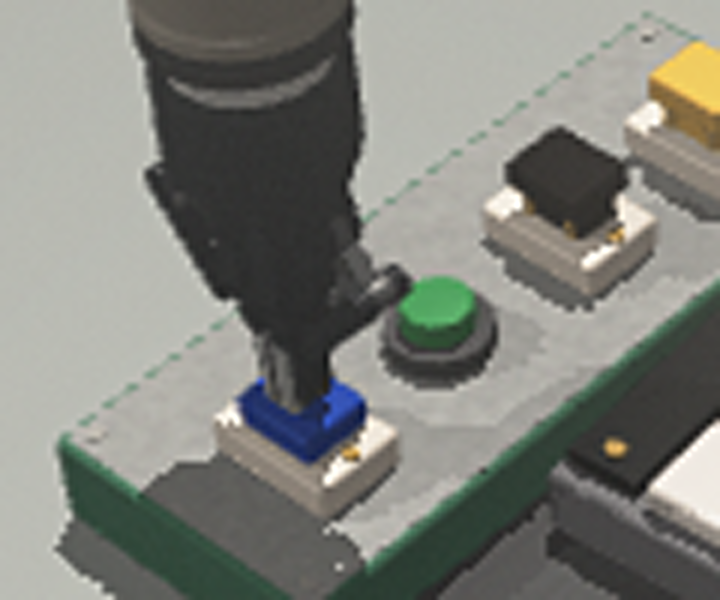

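The tip is on the middle of the blue cap, at crop (290,395), and the cap is nearly down. I'll continue until the force shows the hard stop.

arm_command(series=[{"ax": 0, "ay": 0, "az": 0, "tx": 0, "ty": 0, "tz": 1, "jaw": 0}, {"ax": 0, "ay": 0, "az": 0, "tx": 0, "ty": 0, "tz": 2, "jaw": 0}, {"ax": 0, "ay": 0, "az": 0, "tx": 0, "ty": 0, "tz": 3, "jaw": 0}, {"ax": 0, "ay": 0, "az": 0, "tx": 0, "ty": 0, "tz": 3, "jaw": 0}])

```text
t: 2.7
tcp_pos: [553.7, -216.1, 88.0]
orientation: [3.134, -0.21, 0.002]
wrist_force: [-3.4, -0.3, 15.2]
grip_width: 0.004
```

arm_command(series=[{"ax": 0, "ay": 0, "az": 0, "tx": 0, "ty": 0, "tz": 1, "jaw": 0}, {"ax": 0, "ay": 0, "az": 0, "tx": 0, "ty": 0, "tz": 1.5, "jaw": 0}, {"ax": 0, "ay": 0, "az": 0, "tx": 0, "ty": 0, "tz": 1.5, "jaw": 0}])

```text
t: 2.95
tcp_pos: [553.8, -216.1, 87.9]
orientation: [3.134, -0.21, 0.002]
wrist_force: [-8.5, 1.7, 28.4]
grip_width: -0.005
```

Hard stop: the TCP stays at 87.9 (tip at 77) while the force rises to 28 N, so blue is home. Lifting and crossing to black.

arm_command(series=[{"ax": 0, "ay": 0, "az": 0, "tx": 0, "ty": 0, "tz": -20, "jaw": 0}, {"ax": 0, "ay": 0, "az": 0, "tx": 0, "ty": -5, "tz": -45, "jaw": 0}, {"ax": 0, "ay": 0, "az": 0, "tx": -2, "ty": -42, "tz": -45, "jaw": 0}, {"ax": 0, "ay": 0, "az": 0, "tx": -4, "ty": -80, "tz": -45, "jaw": 0}, {"ax": 0, "ay": 0, "az": 0, "tx": -6, "ty": -118, "tz": -45, "jaw": 0}, {"ax": 0, "ay": 0, "az": 0, "tx": -9, "ty": -159, "tz": -45, "jaw": 0}, {"ax": 0, "ay": 0, "az": 0, "tx": -9, "ty": -159, "tz": -45, "jaw": 0}, {"ax": 0, "ay": 0, "az": 0, "tx": -9, "ty": -159, "tz": -45, "jaw": 0}])

```text
t: 3.62
tcp_pos: [565.1, -53.1, 129.6]
orientation: [-3.133, 0.199, 0.001]
wrist_force: [0.1, -0.5, -0.1]
grip_width: -0.0
```

```bash
python3 - <<'E'
from workcell import get_obs, eyes
import cv2,numpy as np
o=get_obs();print(o['t'],o['tcp_pos'],o['wrist_force'],o['grip_width'])
d=eyes.read_camera('scene')['color'][210:330,205:355];cv2.imwrite('pics/c5.png',cv2.resize(d,None,fx=5,fy=5,interpolation=2)[:,:,::-1])
E
```

```text
3.6167 [565.10124197 -53.05353477 129.55742089] [ 0.08878644 -0.52708889 -0.07998818] -1.255730039070775e-05
```

View pics/c5.png

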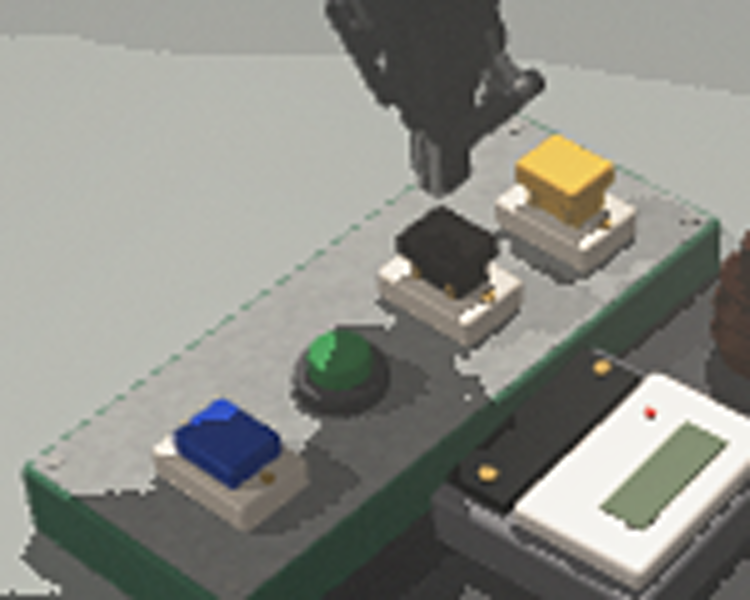

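The blue cap now sits on its porcelain at crop (228,440). The tip at (440,185) is above black, a few mm towards yellow, so I'll correct by 4 mm and press.

arm_command(series=[{"ax": 0, "ay": 0, "az": 0, "tx": 2, "ty": 3, "tz": 10, "jaw": 0}, {"ax": 0, "ay": 0, "az": 0, "tx": 2, "ty": 3, "tz": 22, "jaw": 0}, {"ax": 0, "ay": 0, "az": 0, "tx": 2, "ty": 3, "tz": 29, "jaw": 0}, {"ax": 0, "ay": 0, "az": 0, "tx": 2, "ty": 3, "tz": 33, "jaw": 0}, {"ax": 0, "ay": 0, "az": 0, "tx": 2, "ty": 3, "tz": 37, "jaw": 0}, {"ax": 0, "ay": 0, "az": 0, "tx": 2, "ty": 3, "tz": 40, "jaw": 0}, {"ax": 0, "ay": 0, "az": 0, "tx": 2, "ty": 3, "tz": 43, "jaw": 0}, {"ax": 0, "ay": 0, "az": 0, "tx": 2, "ty": 3, "tz": 44, "jaw": 0}])

```text
t: 4.33
tcp_pos: [566.8, -61.6, 87.8]
orientation: [3.133, -0.211, -0.001]
wrist_force: [-11.8, -3.7, 32.8]
grip_width: -0.001
```

arm_command(series=[{"ax": 0, "ay": 0, "az": 0, "tx": 0, "ty": 0, "tz": 1, "jaw": 0}, {"ax": 0, "ay": 0, "az": 0, "tx": 0, "ty": 0, "tz": 1, "jaw": 0}, {"ax": 0, "ay": 0, "az": 0, "tx": 0, "ty": 0, "tz": 1, "jaw": 0}])

```text
t: 4.58
tcp_pos: [566.8, -61.5, 87.8]
orientation: [3.132, -0.211, 0.0]
wrist_force: [-11.3, -3.8, 30.7]
grip_width: 0.003
```

Black is at its hard stop (TCP 87.8, 31 N). Lifting and crossing to the button.

arm_command(series=[{"ax": 0, "ay": 0, "az": 0, "tx": 0, "ty": 0, "tz": -20, "jaw": 0}, {"ax": 0, "ay": 0, "az": 0, "tx": 0, "ty": 5, "tz": -40, "jaw": 0}, {"ax": 0, "ay": 0, "az": 0, "tx": 0, "ty": 35, "tz": -40, "jaw": 0}, {"ax": 0, "ay": 0, "az": 0, "tx": 0, "ty": 65, "tz": -35, "jaw": 0}, {"ax": 0, "ay": 0, "az": 0, "tx": 0, "ty": 76, "tz": -30, "jaw": 0}, {"ax": 0, "ay": 0, "az": 0, "tx": 0, "ty": 76, "tz": -30, "jaw": 0}, {"ax": 0, "ay": 0, "az": 0, "tx": 0, "ty": 76, "tz": -30, "jaw": 0}])

```text
t: 5.17
tcp_pos: [556.3, -135.8, 114.2]
orientation: [-3.133, 0.212, 0.001]
wrist_force: [0.7, 0.4, -0.5]
grip_width: -0.001
```

```bash
python3 - <<'E'
from workcell import get_obs, eyes
import cv2,numpy as np
o=get_obs();print(o['t'],o['tcp_pos'],o['wrist_force'],o['grip_width'])
d=eyes.read_camera('scene')['color'][210:330,205:355];cv2.imwrite('pics/c6.png',cv2.resize(d,None,fx=5,fy=5,interpolation=2)[:,:,::-1])
E
```

```text
5.1667 [ 556.29651796 -135.75380707  114.18250737] [ 0.65735923  0.39341449 -0.47940514] -0.0010518943133704655
```

View pics/c6.png

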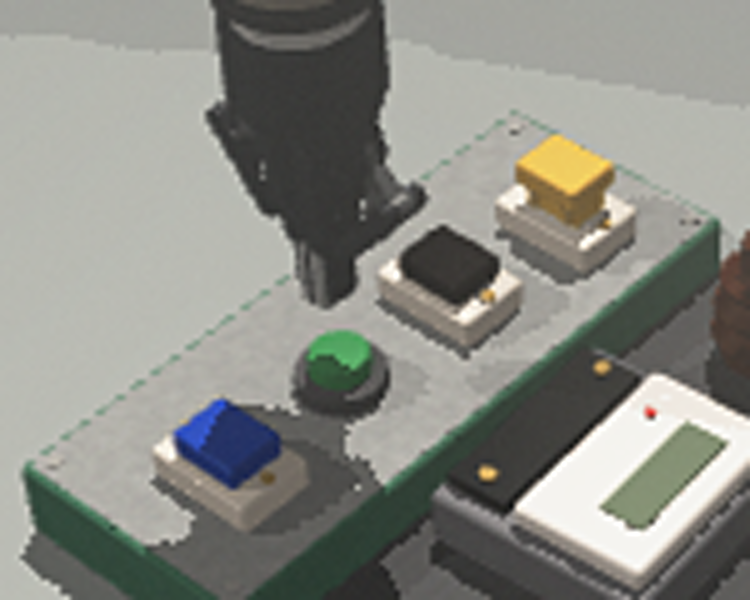

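Black and blue are both seated and yellow still stands out. The tip at (328,300) is above the button at (340,355). Pressing slowly.

arm_command(series=[{"ax": 0, "ay": 0, "az": 0, "tx": 1, "ty": -1, "tz": 12, "jaw": 0}, {"ax": 0, "ay": 0, "az": 0, "tx": 1, "ty": -1, "tz": 24, "jaw": 0}, {"ax": 0, "ay": 0, "az": 0, "tx": 1, "ty": -1, "tz": 32, "jaw": 0}, {"ax": 0, "ay": 0, "az": 0, "tx": 1, "ty": -1, "tz": 35, "jaw": 0}, {"ax": 0, "ay": 0, "az": 0, "tx": 1, "ty": -1, "tz": 38, "jaw": 0}, {"ax": 0, "ay": 0, "az": 0, "tx": 1, "ty": -1, "tz": 40, "jaw": 0}, {"ax": 0, "ay": 0, "az": 0, "tx": 1, "ty": -1, "tz": 42, "jaw": 0}, {"ax": 0, "ay": 0, "az": 0, "tx": 1, "ty": -1, "tz": 42, "jaw": 0}])

```text
t: 5.88
tcp_pos: [557.7, -134.7, 72.8]
orientation: [-3.134, 0.21, 0.0]
wrist_force: [-2.7, 2.6, 3.5]
grip_width: -0.002
```

arm_command(series=[{"ax": 0, "ay": 0, "az": 0, "tx": 0, "ty": 0, "tz": 1, "jaw": 0}, {"ax": 0, "ay": 0, "az": 0, "tx": 0, "ty": 0, "tz": 1, "jaw": 0}])

```text
t: 6.05
tcp_pos: [558.0, -134.9, 72.2]
orientation: [-3.134, 0.21, -0.001]
wrist_force: [-2.8, 2.5, 4.7]
grip_width: 0.004
```

arm_command(series=[{"ax": 0, "ay": 0, "az": 0, "tx": 0, "ty": 0, "tz": 1, "jaw": 0}, {"ax": 0, "ay": 0, "az": 0, "tx": 0, "ty": 0, "tz": 2, "jaw": 0}, {"ax": 0, "ay": 0, "az": 0, "tx": 0, "ty": 0, "tz": 2, "jaw": 0}])

```text
t: 6.3
tcp_pos: [558.2, -135.0, 71.9]
orientation: [3.134, -0.21, 0.001]
wrist_force: [-7.2, 3.1, 19.8]
grip_width: -0.001
```

arm_command(series=[{"ax": 0, "ay": 0, "az": 0, "tx": 0, "ty": 0, "tz": 1, "jaw": 0}, {"ax": 0, "ay": 0, "az": 0, "tx": 0, "ty": 0, "tz": 1, "jaw": 0}, {"ax": 0, "ay": 0, "az": 0, "tx": 0, "ty": 0, "tz": 1, "jaw": 0}])

```text
t: 6.55
tcp_pos: [558.2, -135.0, 71.7]
orientation: [3.134, -0.21, 0.002]
wrist_force: [-10.4, 3.8, 28.7]
grip_width: -0.002
```

The stop is at tip height about 61. That is 8 mm below the measured button top, and came after a spring force of about 4.7 N. Holding and taking one last look.

arm_command(series=[{"ax": 0, "ay": 0, "az": 0, "tx": 0, "ty": 0, "tz": 0, "jaw": 0}, {"ax": 0, "ay": 0, "az": 0, "tx": 0, "ty": 0, "tz": 0, "jaw": 0}, {"ax": 0, "ay": 0, "az": 0, "tx": 0, "ty": 0, "tz": 0, "jaw": 0}, {"ax": 0, "ay": 0, "az": 0, "tx": 0, "ty": 0, "tz": 0, "jaw": 0}, {"ax": 0, "ay": 0, "az": 0, "tx": 0, "ty": 0, "tz": 0, "jaw": 0}])

```text
t: 6.97
tcp_pos: [558.2, -135.0, 71.7]
orientation: [3.134, -0.21, 0.002]
wrist_force: [-10.3, 4.1, 27.2]
grip_width: -0.007
```

```bash
python3 - <<'E'
from workcell import get_obs, eyes
import cv2,numpy as np
d=eyes.read_camera('scene')['color'][210:330,205:355];cv2.imwrite('pics/c7.png',cv2.resize(d,None,fx=5,fy=5,interpolation=2)[:,:,::-1])
o=get_obs();print(o['t'],o['tcp_pos'],o['wrist_force'],o['grip_width'])
E
```

```text
7.0167 [ 558.22889971 -134.96920625   71.71889372] [-10.27802816   4.04342894  27.45320278] -0.00039662215769924154
```

View pics/c7.png

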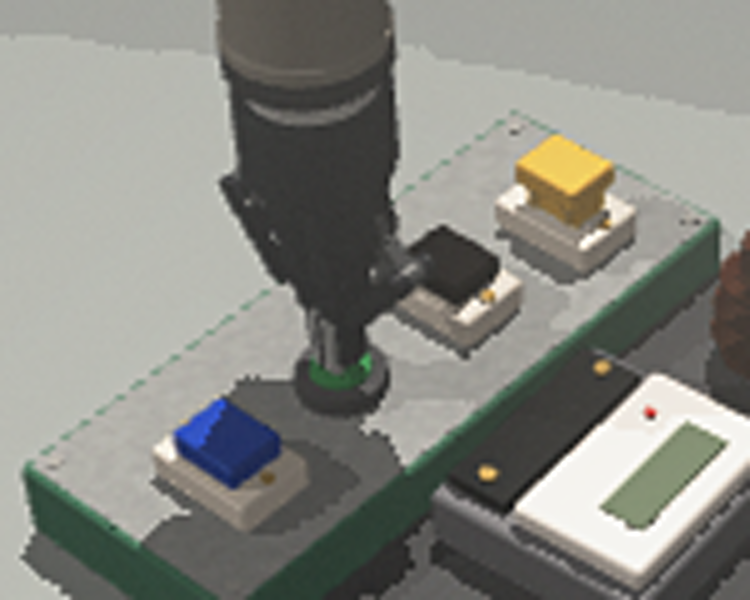

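The fingertips are centred on the button at (340,365), which is pressed down into its housing. Blue and black are seated, and yellow still stands out.

```bash
python3 -c "
from workcell import manip
print(manip.close_job())"
```

```text
the job is handed in; nothing more can be done
None
```

I pushed the blue carrier home, then the black one, then pressed the green test button and handed the job in at about 7 s while still holding it down.

- **Carriers:** blue and black each reached a hard stop with the fingertips about 77 mm above the desk, as given, at 28 N and 31 N. In the last picture both sit on their porcelain.
- **Button:** after about 5 N of spring force it stopped with the fingertips about 61 mm above the desk. My rough reading of its starting height (67–70 mm) makes that 6–9 mm of the 8 mm travel. It was still held with about 27 N at the end.
- **Bystanders:** yellow still stands out and the meter looks undisturbed in the last picture. I never moved near the plier, screwdriver or spare, but I did not measure any loose thing's position again.
- **Disagreements:** one move call was refused because its rows left out some fields, and nothing moved. On black the fingertips landed about 4 mm off centre, still on the cap. No check failed.

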